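Load the coupon tray into the welding turntable and hold its index plunger back

ROBOT

A 6-joint arm with a two-finger parallel gripper is mounted at the origin on the work surface. World frame = base frame: x ahead of the robot, y to its left, z up, the work surface at z = 0. Lengths are in m, angles in rad, forces in N, time in s.
With the tool pointing down it reaches from about 0.325 to 0.775 m from the base axis. Payload 5.5 kg.
Tool frame: the origin (TCP) lies on the centre line of the jaws, within the pads' length; the fingertips stand 8 mm ahead of it and the grasp point (between the pads) lies 11 mm behind it; x points along the fingers, y is the direction in which the jaws open and shut, and the axes are right-handed (so a half turn about x gives the same grasp; the last joint's range is limited). The gripper opens to 85 mm and grips with 20 to 120 N. Pads are 22 mm wide; open, the fingers measure 114 mm over their backs; the gripper's body (76 mm by 85 mm) begins 54 mm behind the grasp point. The pads swing forward as they close: fully open they stand 13 mm farther back than shut.
Start: joints at [1.184, 0.091, 1.231, -0, 1.82, -0.057], TCP at [0.194, 0.568, 0.239] pointing down, gripper open.
Joint ranges: [-2.87, 2.87], [-0.86, 2.18], [0.17, 2.46], [-1.51, 4.65], [0.06, 2.69], [-2.65, 2.65]. Speed limits (rad/s): [2.57, 2.57, 3.01, 3.14, 3.14, 3.14].

INTERFACE

Orientations are given as a 3x3 rotation matrix whose columns are the frame's x, y, z axes.
In Python, from bench import telemetry, cams, job gives the robot as it stands.
- The arm moves only by the tool carry_out, never from a script. Its argument "plan" is a list of rows, each an object with "offset": the shift along the tool's x, y, z scaled (see below), a list of three; "twist": the turn, a rotation vector about the tool's x, y, z scaled (see below), a list of three. A call has 1 to 8 rows; each row is the pose to reach, as a shift and turn from the pose measured when the call began, along the tool's axes at that moment; what a row does not reach only later rows make up. The controller multiplies each number of a shift by 150 mm and each number of a turn by 90 degrees. A row lasts 1/8 s, in which the tool goes at most 62.5 mm and 10.7 degrees, less where a joint would pass 70% of its speed; a pose out of reach is approached as far as the arm can. A call with a number of a shift or a turn outside -1 to 1 is refused whole. A call with a gripper value outside its range is refused whole. "claw" is the closure, from -1 (fully open) to 1 (shut), so that 0 is half open, set as the call begins (left out, the last holds). The fingers move at their own pace and stop on an object; "grip_force" is the grip in N (left out, the last holds). Time passes only in rows, so rows that repeat a pose let the fingers close. It gives the time, the measured TCP pose, the force and the opening at its end, in the units of the state.
- telemetry.read_state(): the state, without advancing time (a new reading comes with each control period).
- cams.capture(name): name is "scene" or "top" or "wrist"; returns the picture (480x640x3 uint8, red, green, blue); there is no depth.
- cams.calibration(name): a dict with "fx", "fy", "cx", "cy" (pixels), "camera_from_world" (4x4, takes a point from world to camera coordinates); the wrist camera has in their place "tool_from_camera" (4x4, takes a point from camera to tool coordinates, whose origin is the TCP and whose axes are the tool frame's). Camera axes: x right, y down, z forward; pixel columns grow to the right and rows downward; lengths in m; the calibration is good to about 2 mm. A picture is of the moment at which its call begins: read the wrist's pose just before it. calibration takes no time and is no camera call.
- job.job_done(): hands the job in, once; it reports no verdict.
Trained networks look in the newest picture that a camera, given by its name, has taken for a name from the list of things; names that differ only in an ending like _2 or _b are one class to them, and where a whole thing is asked for, a point or a joint stands for the part that bears it (a point fixed in the world has none). Each returns a list of dicts, best first, with "confidence" (0 to 1); they miss things now and then, are a little off and sometimes report something else, mostly with a low value. They report only what shows in the picture. A call takes as long as a camera call. They do not tell look-alikes from the thing itself.
- cams.look_for(query, camera): "extent" ([left, top, right, bottom] in pixels, round what is visible of it).
The state is a dict: "t": time; "joint_pos": joint angles; "joint_velocities": joint speeds; "joint_torque": joint torques, N m; "tool_pos": TCP position; "ee_rot": TCP orientation; "contact_force": force on the tool from outside, world axes, zero at the start; "ft_torque": the same for the moment, N m; "finger_gap": opening from 0.0 (shut) to 1.0 (fully open).
Only numpy, scipy, OpenCV 4.12 (cv2) and the standard library are available. Lean on these libraries where they do the work, as an engineer would, in place of code of your own. Each camera call takes 0.05 s, during which the arm holds its last target. There are 200 camera calls.

TASK

Take the loaded coupon tray by its handle and slide it into the holder on the welding turntable, keeping it level, fully home against the end stop with both steel coupons still lying in it, and let go of it. Then pull the turntable's index plunger fully back and hold it there, clear of its hole, so that I can swing the table round: finish while you are still holding it back. Do not turn the table yourself, and leave the other things on the bench alone.

Things in the scene. Friction and masses are not known exactly. Their poses are not given: they have to be found in the camera images.
- tray: Loose aluminium coupon tray, 0.75 kg with its load. Origin: centre of its underside; z up, x along its length. Floor 130 (x) x 120 (y) x 4 mm; its long edges stick out 11 mm beyond the side rims. Rims and a 12 mm wide middle rib reach 16 mm above the underside. Its two ends are alike: either may lead.
- tray_handle (a point): Middle of the tray's steel lifting handle, straight over the tray's origin, 66 mm above its underside: a level square bar 90 mm long (x), 14 mm wide (y), 14 mm high, on two 12 mm posts at x = +-39 mm. Grip it from above, fingers closing along y. Axes as the tray's.
- coupon_left: Loose steel weld coupon, 100 x 32 x 8 mm, 0.2 kg, lying flat in the tray's lane on the +y side of the handle (centre about 26 mm from the middle). Origin: centre of its underside, 4 mm above the tray's underside. It can slide a few mm in its lane.
- coupon_right: The same kind of coupon, in the lane on the -y side of the handle.
- holder_home (a point): Where the tray's origin lies when fully home: on the holder's flat bed, 60 mm above the bench, on the turntable's axis. x axis = the way the tray slides in, z up. The holder is bolted on the disc (230 mm across, top at 56 mm). End stop: wall 14 mm high, face at x = 65 mm, met by the tray's leading edge when home.
- holder_mouth (a point): Middle of the front edge of the holder's bed (150 mm wide), 85 mm before holder_home, same axes. From here x = 0 to 30 mm flared guides narrow from 140 mm to the rails at x = 30 to 150 mm: walls 124 mm apart, 14 mm high, 6 mm thick, each with a lip over the tray's edge: underside 10 mm above the bed, inner edges 106 mm apart.
- disc (a joint): Turn of the turntable's disc about its vertical axis, rad, 0 at the start. While the pin sits in its hole the disc is locked, with about 0.013 rad of play either way; with the pin drawn only a bearing drag of about 0.4 N m resists.
- plunger (a joint): Travel of the sprung index plunger in m: 0 = pin seated in a hole in the disc's rim, 0.012 = fully back against its stop. The 10 mm thick pin sits 7 mm deep in the hole. The spring draws it in with about 6 N at 0, rising to about 14 N fully back; let go, it snaps in.
- plunger_knob (a point): Centre of the round head (28 mm across, 16 mm long) of the plunger's black pull knob, level, 48 mm above the bench, 184 mm from the turntable's axis; moves with the plunger. It pulls straight out along this point's -y. Behind it a neck 16 mm thick, 21 mm long, then a bracket 44 mm wide, 66 mm high, outer face 37 mm away. Room to pinch it from above, fingers closing along x.
- chipping_hammer: Bystander: chipping hammer with wooden handle, about 180 mm long, lying to the right of the turntable, beyond the plunger.
- wire_brush: Bystander: wire brush with wooden back, 270 x 30 mm, 36 mm high, lying to the right of the turntable, nearest the robot.
- angle_offcut: Bystander: piece of steel angle, 100 mm long, 40 x 40 mm, lying behind the turntable to the left.
- stub_tin: Bystander: round open tin of electrode stubs, 72 mm across, 85 mm high (stubs up to 113 mm), standing to the left.
Mind the look-alikes: they are no part of the job. What is shaped like the tray but green is not meant.

How it is judged:
By the outcome, as a careful person would: the job done as asked, in the order asked, and still so for the second after the job is handed in, while the arm keeps its last pose, push and grip.
It also fails if it takes over 51 s, if anything falls off the work surface, if the arm or the gripper's body presses on something with over 40 N, if the wrist force passes 120 N, or if a joint passes its speed limit or range.

## Working session

There is one attempt and no reset: what is moved stays moved. The work goes in short steps, Python scripts to look and compute and a tool call to move; the robot and the scene stay as the last step left them, time stands still between calls to the robot, and variables do not carry over. Pictures are saved under pics/ and viewed, about 8 in all and at most 12, crops included, and the job is handed in when it is done.

Besides the shell and the picture viewer there is one more tool, called as a command line: name --argument value ..., lists and objects as JSON in quotes. carry_out: Moves the arm, as the interface text tells. Its arguments: {"type":"object","properties":{"plan":{"type":"array","items":{"type":"object","properties":{"offset":{"type":"array","items":{"type":"number","minimum":-1,"maximum":1}},"twist":{"type":"array","items":{"type":"number","minimum":-1,"maximum":1}}}}},"claw":{"type":"number"},"grip_force":{"type":"number"}},"required":["plan"]}

```bash
ls; mkdir -p pics
cat > h.py <<'E'
import numpy as np, cv2
from bench import telemetry, cams, job
def save(name,fn,crop=None):
    im=cams.capture(name); cv2.imwrite('pics/'+fn,im[:,:,::-1] if crop is None else im[crop[1]:crop[3],crop[0]:crop[2],::-1]); return im
E
python3 - <<'E'
from h import *
s=telemetry.read_state();print(s['t'],s['tool_pos'],np.round(s['ee_rot'],3).tolist(),s['contact_force'],s['finger_gap'])
for c in ('scene','top'):
    save(c,c+'0.png'); k=cams.calibration(c); print(c,k['fx'],k['fy'],k['cx'],k['cy'],np.round(k['camera_from_world'],4).tolist())
    for q in ('tray','disc','plunger_knob','coupon_left','chipping_hammer','wire_brush','angle_offcut','stub_tin','tray_handle'):
        print(q,[(np.round(d['extent']).tolist(),round(d['confidence'],2)) for d in cams.look_for(q,c)][:4])
print(np.round(cams.calibration('wrist')['tool_from_camera'],4).tolist(),cams.calibration('wrist')['fx'])
E
```

```text
pics
0.0 [0.19421829 0.56740451 0.2381371 ] [[-0.001, 0.324, 0.946], [-0.002, 0.946, -0.324], [-1.0, -0.002, -0.0]] [-0.36819549  0.26487951  0.46489035] 0.9994324548040245
scene 468.84840114798214 468.84840114798214 316.367706579941 238.2634146487379 [[0.5115, 0.8592, 0.01, -0.2741], [0.7134, -0.4181, -0.5624, -0.3313], [-0.479, 0.2948, -0.8268, 1.3345], [0.0, 0.0, 0.0, 1.0]]
tray [([318.0, 125.0, 383.0, 179.0], 0.63), ([372.0, 172.0, 433.0, 230.0], 0.58)]
disc [([272.0, 222.0, 379.0, 322.0], 0.9)]
plunger_knob [([236.0, 291.0, 258.0, 307.0], 0.74)]
coupon_left [([401.0, 191.0, 425.0, 216.0], 0.63)]
chipping_hammer [([127.0, 389.0, 212.0, 479.0], 0.72)]
wire_brush [([236.0, 292.0, 257.0, 306.0], 0.72), ([107.0, 234.0, 166.0, 333.0], 0.59)]
angle_offcut [([431.0, 256.0, 477.0, 296.0], 0.71)]
stub_tin [([468.0, 184.0, 506.0, 225.0], 0.86)]
tray_handle [([159.0, 207.0, 234.0, 269.0], 0.78), ([317.0, 127.0, 377.0, 181.0], 0.64), ([370.0, 174.0, 434.0, 230.0], 0.57)]
top 459.9357083358199 459.9357083358199 320.5830161726549 241.26685559872723 [[-0.016, -0.9999, 0.0013, 0.0294], [-0.9961, 0.0158, -0.0867, 0.5203], [0.0867, -0.0027, -0.9962, 1.0661], [0.0, 0.0, 0.0, 1.0]]
tray [([186.0, 220.0, 248.0, 283.0], 0.79), ([385.0, 292.0, 447.0, 354.0], 0.79), ([200.0, 309.0, 253.0, 370.0], 0.75)]
disc [([284.0, 162.0, 382.0, 260.0], 0.63)]
plunger_knob [([400.0, 216.0, 417.0, 226.0], 0.47)]
coupon_left [([192.0, 226.0, 215.0, 267.0], 0.81)]
chipping_hammer [([468.0, 119.0, 524.0, 197.0], 0.72)]
wire_brush [([474.0, 236.0, 502.0, 352.0], 0.74)]
angle_offcut [([218.0, 138.0, 235.0, 183.0], 0.95)]
stub_tin [([126.0, 184.0, 169.0, 217.0], 0.94)]
tray_handle [([382.0, 289.0, 448.0, 355.0], 0.97), ([186.0, 221.0, 246.0, 286.0], 0.76), ([201.0, 311.0, 255.0, 366.0], 0.59)]
[[-0.0016, -0.316, 0.9487, -0.1347], [1.0, -0.0016, 0.0011, 0.0011], [0.0012, 0.9487, 0.316, -0.0826], [0.0, 0.0, 0.0, 1.0]] 341.2536659323744
```

View pics/top0.png

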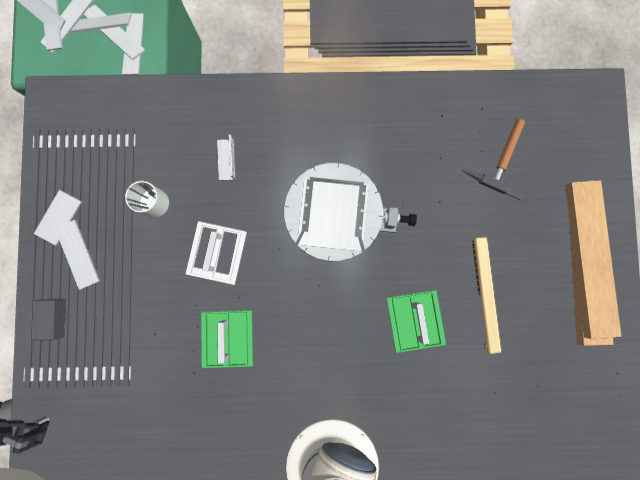

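View pics/scene0.png

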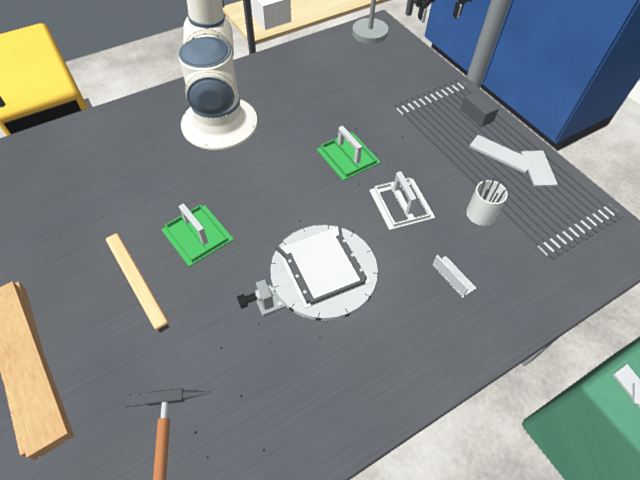

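Top view: aluminium tray at about (216,253) and its green look-alikes at (227,339) and (416,321). The holder on the disc is at (334,212) with its mouth towards the robot, and the knob is at (410,220). I'll take a rectified measurement.

```bash
cat >> h.py <<'E'
def proj(cam,P,T=None):
    k=cams.calibration(cam); P=np.atleast_2d(P).astype(float)
    if cam=='wrist':
        s=T or telemetry.read_state(); W=np.eye(4); W[:3,:3]=s['ee_rot']; W[:3,3]=s['tool_pos']
        M=np.linalg.inv(W@np.array(k['tool_from_camera']))
    else: M=np.array(k['camera_from_world'])
    c=P@M[:3,:3].T+M[:3,3]
    return np.c_[k['fx']*c[:,0]/c[:,2]+k['cx'],k['fy']*c[:,1]/c[:,2]+k['cy']]
def rect(cam,im,x0,x1,y0,y1,z,px=1000,T=None):
    # image of plane z: up = +x world, left = +y
    n=int((y1-y0)*px);m=int((x1-x0)*px)
    src=np.float32([[x1,y1,z],[x1,y0,z],[x0,y0,z],[x0,y1,z]])
    H=cv2.getPerspectiveTransform(np.float32(proj(cam,src,T)),np.float32([[0,0],[n,0],[n,m],[0,m]]))
    return cv2.warpPerspective(im,H,(n,m),flags=cv2.INTER_CUBIC)
E
python3 - <<'E'
from h import *
im=cams.capture('top')
a=rect('top',im,.38,.58,.12,.34,.010,1800); b=rect('top',im,.40,.68,-.24,.12,.06,1800)
cv2.imwrite('pics/r0.png',np.vstack([np.hstack([a,np.zeros((a.shape[0],max(0,b.shape[1]-a.shape[1]),3),np.uint8)])[:, :b.shape[1]],b])[:,:,::-1])
print(a.shape,b.shape)
E
```

```text
(359, 396, 3) (504, 648, 3)
```

View pics/r0.png

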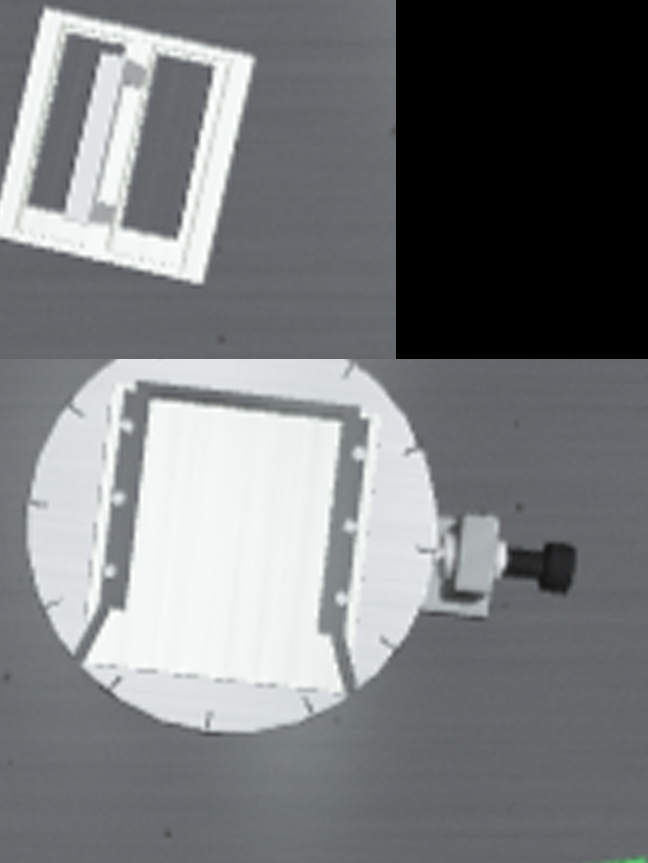

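Tray centre is about (0.498, 0.271), yaw -13°. The holder axis is about (0.587, -0.009), yaw about -6.5°, with the knob on its -y side. Moving to above the tray for a close look.

carry_out --plan '[{"offset":[0,-0.13,0.28]},{"offset":[0,-0.27,0.57]},{"offset":[0,-0.4,0.85]},{"offset":[0,-0.4,0.85]}]' --claw -1

```text
schema error: expected keys offset, twist
```

carry_out --plan '[{"offset":[0,-0.13,0.28]},{"offset":[0,-0.27,0.57]},{"offset":[0,-0.4,0.85]},{"offset":[0,-0.4,0.85]}]'

```text
schema error: expected keys offset, twist
```

carry_out --plan '[{"offset":[0,-0.13,0.2],"twist":[-0.067,0,0]},{"offset":[0,-0.27,0.4],"twist":[-0.067,0,0]},{"offset":[0,-0.4,0.5],"twist":[-0.067,0,0]},{"offset":[0,-0.4,0.5],"twist":[-0.067,0,0]}]'

```text
t: 1.55
tool_pos: [0.2465, 0.4858, 0.2399]
ee_rot: [[0.001, 0.225, 0.974], [0.001, 0.974, -0.225], [-1.0, 0.001, 0.0]]
contact_force: [-0.4, -0.1, -0.4]
finger_gap: 1.0
```

```bash
cat > w.py <<'E'
from h import *
import sys
s=telemetry.read_state();print(s['t'],np.round(s['tool_pos'],4),np.round(s['ee_rot'],3).tolist())
im=cams.capture('wrist'); cv2.imwrite('pics/'+sys.argv[1],im[:,:,::-1])
import pickle; pickle.dump((s,im),open(sys.argv[1]+'.pkl','wb'))
E
python3 w.py w1.png
```

```text
1.55 [0.2465 0.4858 0.2399] [[0.001, 0.225, 0.974], [0.001, 0.974, -0.225], [-1.0, 0.001, 0.0]]
```

View pics/w1.png

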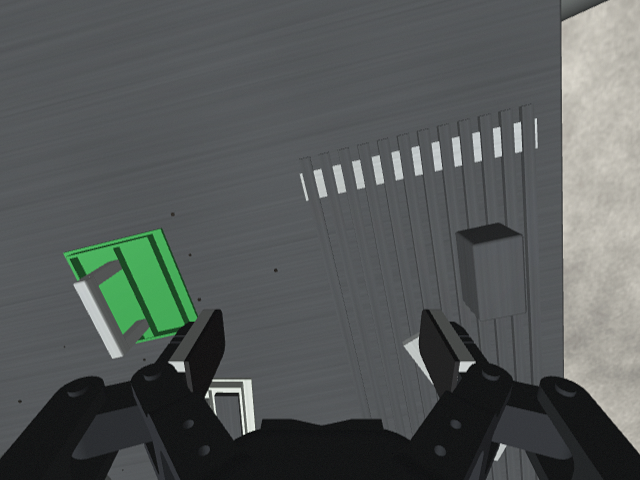

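The twist is required in every row. Only the third call ran, so the wrist view still shows only the green look-alike. Continuing.

carry_out --plan '[{"offset":[0,-0.17,0.33],"twist":[0,0,0]},{"offset":[0,-0.34,0.66],"twist":[0,0,0]},{"offset":[0,-0.51,0.98],"twist":[0,0,0]},{"offset":[0,-0.51,0.98],"twist":[0,0,0]}]'

```text
t: 2.1
tool_pos: [0.3743, 0.3778, 0.2393]
ee_rot: [[0.0, 0.228, 0.974], [0.0, 0.974, -0.228], [-1.0, 0.001, 0.0]]
contact_force: [-0.7, -0.2, 0.3]
finger_gap: 0.999
```

carry_out --plan '[{"offset":[0,-0.17,0.33],"twist":[0,0,0]},{"offset":[0,-0.34,0.66],"twist":[0,0,0]},{"offset":[0,-0.51,0.98],"twist":[0,0,0]},{"offset":[0,-0.51,0.98],"twist":[0,0,0]}]'

```text
t: 2.6
tool_pos: [0.5016, 0.269, 0.2383]
ee_rot: [[-0.001, 0.231, 0.973], [-0.0, 0.973, -0.231], [-1.0, -0.0, -0.001]]
contact_force: [-0.8, 0.3, 0.4]
finger_gap: 1.003
```

```bash
python3 w.py w2.png
```

```text
2.6 [0.5016 0.269  0.2383] [[-0.001, 0.231, 0.973], [-0.0, 0.973, -0.231], [-1.0, -0.0, -0.001]]
```

View pics/w2.png

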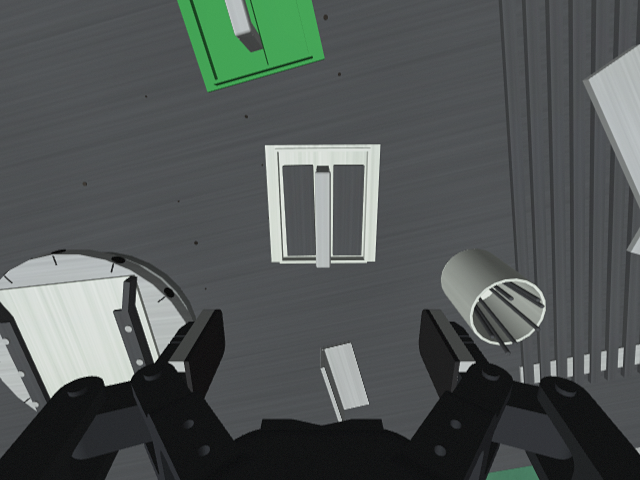

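Tray is centred at (323,205), unobstructed; tin at (492,290) is to the right. Fitting the outline and bar.

Run:
```python
from h import *; import pickle
s,im=pickle.load(open('w2.png.pkl','rb'))
def fit(z,thr,lo,x0=.38,x1=.60,y0=.17,y1=.33):
    r=rect('wrist',im,x0,x1,y0,y1,z,2000,s); g=cv2.cvtColor(r,cv2.COLOR_RGB2GRAY)
    hsv=cv2.cvtColor(r,cv2.COLOR_RGB2HSV)
    m=((g>thr)&(hsv[...,1]<60)).astype(np.uint8)
    c=[k for k in cv2.findContours(m,cv2.RETR_EXTERNAL,cv2.CHAIN_APPROX_NONE)[0] if cv2.contourArea(k)>lo]
    for k in c:
        b=cv2.minAreaRect(cv2.convexHull(k)); p=cv2.boxPoints(b)/2000
        w=np.c_[x1-p[:,1],y1-p[:,0]]; print(z,np.round(w.mean(0),4),np.round(np.array(b[1])/2,1),round(b[2],2)); print(np.round(w,4).tolist())
fit(.003,140,20000)
# bar prediction
c=np.array([.498,.271]); 
for q,z in (('ctr',.073),):
    for cx,cy,yaw in ((.5,.271,-13.),):
        a=np.radians(yaw);X=np.array([np.cos(a),np.sin(a)]);Y=np.array([-X[1],X[0]])
        P=[np.r_[np.array([cx,cy])+u*X+v*Y,z] for u in(-.045,.045) for v in(-.007,.007)]
        print(np.round(proj('wrist',P,s),1).tolist())
```

```text
0.003 [0.5026 0.2716] [120.7 137.6] 12.99
[[0.44909998774528503, 0.3458999991416931], [0.5831999778747559, 0.3149000108242035], [0.5561000108718872, 0.1973000019788742], [0.421999990940094, 0.2282000035047531]]
[[313.1, 173.5], [329.3, 173.3], [314.5, 269.5], [329.3, 269.4]]
```

carry_out --plan '[{"offset":[0.3,0.02,-0.02],"twist":[0,0,0]},{"offset":[0.6,0.02,-0.02],"twist":[0,0,0]},{"offset":[0.9,0.02,-0.02],"twist":[0,0,0]},{"offset":[0.9,0.02,-0.02],"twist":[0,0,0]}]'

```text
t: 3.15
tool_pos: [0.4945, 0.2749, 0.0992]
ee_rot: [[-0.009, 0.226, 0.974], [-0.002, 0.974, -0.226], [-1.0, -0.004, -0.008]]
contact_force: [-1.0, 0.2, 0.2]
finger_gap: 1.001
```

carry_out --plan '[{"offset":[0.15,0,0],"twist":[0,0,0]},{"offset":[0.32,0,0],"twist":[0,0,0]},{"offset":[0.32,0,0],"twist":[0,0,0]},{"offset":[0.32,0,0],"twist":[0,0,0]}]'

```text
t: 3.65
tool_pos: [0.4949, 0.2761, 0.054]
ee_rot: [[-0.006, 0.226, 0.974], [-0.001, 0.974, -0.226], [-1.0, -0.002, -0.006]]
contact_force: [0.4, 0.1, 0.7]
finger_gap: 0.998
```

carry_out --plan '[{"offset":[0,0,0],"twist":[0,0,0]},{"offset":[0,0,0],"twist":[0,0,0]},{"offset":[0,0,0],"twist":[0,0,0]},{"offset":[0,0,0],"twist":[0,0,0]},{"offset":[0,0,0],"twist":[0,0,0]},{"offset":[0,0,0],"twist":[0,0,0]}]' --claw 1 --grip_force 70

```text
t: 4.4
tool_pos: [0.4949, 0.2747, 0.0547]
ee_rot: [[-0.006, 0.226, 0.974], [-0.003, 0.974, -0.226], [-1.0, -0.004, -0.005]]
contact_force: [-1.1, -4.3, 5.0]
finger_gap: 0.149
```

Gripped (gap 0.149, about 13 mm). Lifting.

carry_out --plan '[{"offset":[-0.1,0,0],"twist":[0,0,0]},{"offset":[-0.3,0,0],"twist":[0,0,0]},{"offset":[-0.55,0,0],"twist":[0,0,0]},{"offset":[-0.75,0,0],"twist":[0,0,0]},{"offset":[-0.85,0,0],"twist":[0,0,0]},{"offset":[-0.87,0,0],"twist":[0,0,0]}]'

```text
t: 5.15
tool_pos: [0.4958, 0.2752, 0.1854]
ee_rot: [[-0.006, 0.226, 0.974], [-0.003, 0.974, -0.226], [-1.0, -0.004, -0.005]]
contact_force: [0.7, 0.3, -8.8]
finger_gap: 0.153
```

carry_out --plan '[{"offset":[0,-0.1,0],"twist":[0,0,0]},{"offset":[0,-0.25,-0.01],"twist":[-0.01,0,0]},{"offset":[0,-0.45,-0.03],"twist":[-0.02,0,0]},{"offset":[0,-0.65,-0.05],"twist":[-0.03,0,0]},{"offset":[0,-0.85,-0.07],"twist":[-0.04,0,0]},{"offset":[0,-0.95,-0.08],"twist":[-0.05,0,0]},{"offset":[0,-0.98,-0.08],"twist":[-0.05,0,0]}]'

```text
t: 6.02
tool_pos: [0.4498, 0.1333, 0.1846]
ee_rot: [[-0.008, 0.151, 0.989], [-0.004, 0.989, -0.151], [-1.0, -0.005, -0.008]]
contact_force: [0.4, 0.7, -7.2]
finger_gap: 0.151
```

Run:
```python
from h import *
s=telemetry.read_state();print(s['t'],np.round(s['tool_pos'],4),np.round(s['ee_rot'],3).tolist(),s['contact_force'],s['finger_gap'])
im=cv2.imread('pics/top0.png')
z=.074;x0,x1,y0,y1=.48,.70,-.12,.10;k=4000
r=rect('top',im,x0,x1,y0,y1,z,k);g=cv2.GaussianBlur(cv2.cvtColor(r,cv2.COLOR_BGR2GRAY),(9,9),0).astype(int)
L=[];R=[]
for X in np.arange(.56,.635,.005):
    row=g[int((x1-X)*k)]; d=np.gradient(row.astype(float)); c=int((y1-(-.009-.118*(X-.587)))*k)
    a=int(.03*k);b=int(.075*k)
    # bed bright centre -> dark lip : inner edges
    l=c-b+np.argmax(d[c-b:c-a]); rr=c+a+np.argmin(d[c+a:c+b]); L.append((X,y1-l/k));R.append((X,y1-rr/k))
L=np.array(L);R=np.array(R)
for n,e in(('L',L),('R',R)):
    p=np.polyfit(e[:,0]-.587,e[:,1],1);print(n,np.round(p,4),np.degrees(np.arctan(p[0])),np.round(e[:,1]-np.polyval(p,e[:,0]-.587),4))
print('gap',np.mean(L[:,1]-R[:,1]),'mid@.587')
# disc circle at z=.056
r=rect('top',im,.42,.74,-.17,.15,.056,2000);g=cv2.cvtColor(r,cv2.COLOR_BGR2GRAY)
m=(g>150).astype(np.uint8);c=max(cv2.findContours(m,0,1)[0],key=cv2.contourArea);c=c[:,0]
P=np.c_[.74-c[:,1]/2000,.15-c[:,0]/2000]
for i in range(6):
    A=np.c_[2*P,np.ones(len(P))];q=np.linalg.lstsq(A,(P**2).sum(1),rcond=None)[0];rad=np.sqrt(q[2]+q[:2]@q[:2]);e=np.linalg.norm(P-q[:2],axis=1)-rad;P=P[abs(e)<max(.0015,1.5*e.std())]
print('disc',q[:2],rad,len(P))
```

```text
6.025 [0.4498 0.1333 0.1846] [[-0.008, 0.151, 0.989], [-0.004, 0.989, -0.151], [-1.0, -0.005, -0.008]] [ 0.38152029  0.70308043 -7.15813839] 0.1512413641228463
L [-0.1236  0.0447] -7.04441036390127 [-0.      0.0004 -0.0003 -0.0002 -0.0003  0.0003  0.0002 -0.0002 -0.0001
  0.0006 -0.0001 -0.0005 -0.0003  0.      0.0004]
R [-0.115  -0.0616] -6.560196400571318 [ 0.0003  0.0001 -0.0001 -0.001  -0.0002  0.0004  0.0005  0.0001 -0.0004
 -0.      0.0003  0.0006  0.0004 -0.0005 -0.0004]
gap 0.10623333333333335 mid@.587
disc [ 0.56407611 -0.00682451] 0.09267982789704918 437
```

carry_out --plan '[{"offset":[0,-0.1,-0.02],"twist":[0,0,0]},{"offset":[0,-0.25,-0.05],"twist":[-0.01,0,0]},{"offset":[0,-0.45,-0.08],"twist":[-0.02,0,0]},{"offset":[0,-0.65,-0.12],"twist":[-0.021,0,0]},{"offset":[0,-0.8,-0.149],"twist":[-0.021,0,0]},{"offset":[0,-0.837,-0.149],"twist":[-0.021,0,0]},{"offset":[0,-0.837,-0.149],"twist":[-0.021,0,0]}]'

```text
t: 6.9
tool_pos: [0.4087, 0.0124, 0.1852]
ee_rot: [[-0.008, 0.119, 0.993], [-0.003, 0.993, -0.119], [-1.0, -0.004, -0.008]]
contact_force: [-0.1, -0.8, -7.1]
finger_gap: 0.152
```

```bash
python3 w.py w3.png
python3 - <<'E'
from h import *
im=cams.capture('top')
cv2.imwrite('pics/t2.png',rect('top',im,.28,.70,-.16,.14,.10,1400)[:,:,::-1])
E
```

```text
6.9 [0.4087 0.0124 0.1852] [[-0.008, 0.119, 0.993], [-0.003, 0.993, -0.119], [-1.0, -0.004, -0.008]]
```

View pics/w3.png

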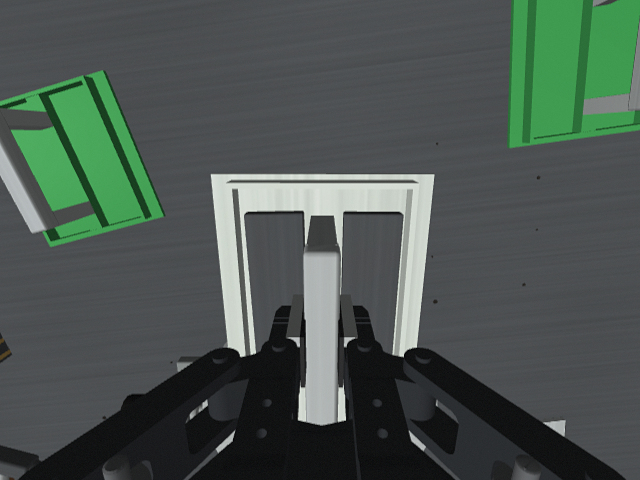

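Tray hangs square in the jaws: near corners at (211,174) and (434,174), coupons in their lanes. Descending to just above bed height and checking the offset.

carry_out --plan '[{"offset":[0.1,0,0],"twist":[0,0,0]},{"offset":[0.25,0,0],"twist":[0,0,0]},{"offset":[0.4,0,0],"twist":[0,0,0]},{"offset":[0.45,0,0],"twist":[0,0,0]},{"offset":[0.45,0,0],"twist":[0,0,0]}]'

```text
t: 7.62
tool_pos: [0.4079, 0.013, 0.1169]
ee_rot: [[-0.01, 0.117, 0.993], [-0.003, 0.993, -0.117], [-1.0, -0.004, -0.01]]
contact_force: [0.3, -0.2, -7.4]
finger_gap: 0.148
```

Run:
```python
from h import *
k=cams.calibration('wrist');T=np.array(k['tool_from_camera'])
for u,v in((211,174),(434,174)):
    d=T[:3,:3]@np.array([(u-k['cx'])/k['fx'],(v-k['cy'])/k['fy'],1]);o=T[:3,3]
    print([np.round(o+d*(x-o[0])/d[0],4).tolist() for x in (.051,.054)])
im=cams.capture('top')
cv2.imwrite('pics/t3.png',rect('top',im,.30,.70,-.16,.14,.064,1400)[:,:,::-1])
```

```text
[[0.051, -0.0577, -0.0601], [0.054, -0.0586, -0.0597]]
[[0.051, 0.062, -0.0599], [0.054, 0.063, -0.0595]]
```

View pics/t3.png

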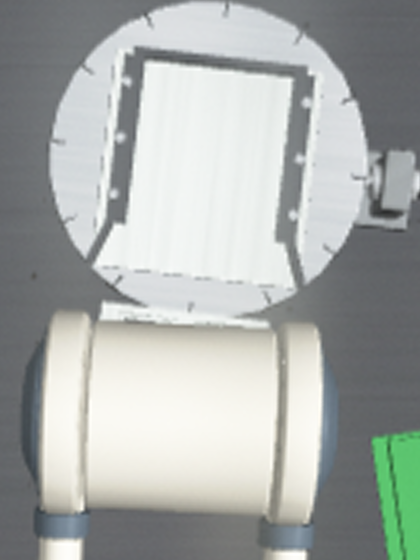

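Tray appears about 2 mm to +y of the holder line; correct that while entering the flare.

carry_out --plan '[{"offset":[0,-0.014,0.05],"twist":[0,-0.003,0]},{"offset":[0,-0.014,0.12],"twist":[0,-0.003,0]},{"offset":[0,-0.014,0.2],"twist":[0,-0.003,0]},{"offset":[0,-0.014,0.28],"twist":[0,-0.003,0]},{"offset":[0,-0.014,0.34],"twist":[0,-0.003,0]},{"offset":[0,-0.014,0.34],"twist":[0,-0.003,0]}]'

```text
t: 8.43
tool_pos: [0.4592, 0.0048, 0.1173]
ee_rot: [[-0.005, 0.117, 0.993], [-0.004, 0.993, -0.117], [-1.0, -0.004, -0.004]]
contact_force: [-0.3, -0.5, -7.7]
finger_gap: 0.15
```

Run:
```python
from h import *
im=cams.capture('top')
a=rect('top',im,.40,.70,-.12,.11,.064,2000); s=cams.capture('scene'); 
b=cv2.resize(s[150:330,230:440],None,fx=2.2,fy=2.2,interpolation=3)
h=max(len(a),len(b)); f=lambda i:np.vstack([i,np.zeros((h-len(i),i.shape[1],3),np.uint8)])
o=np.hstack([f(a)[:, :],f(b)])[:,:,::-1]; o=cv2.resize(o,None,fx=.84,fy=.84) ; cv2.imwrite('pics/t4.png',o);print(o.shape)
```

```text
(503, 774, 3)
```

View pics/t4.png

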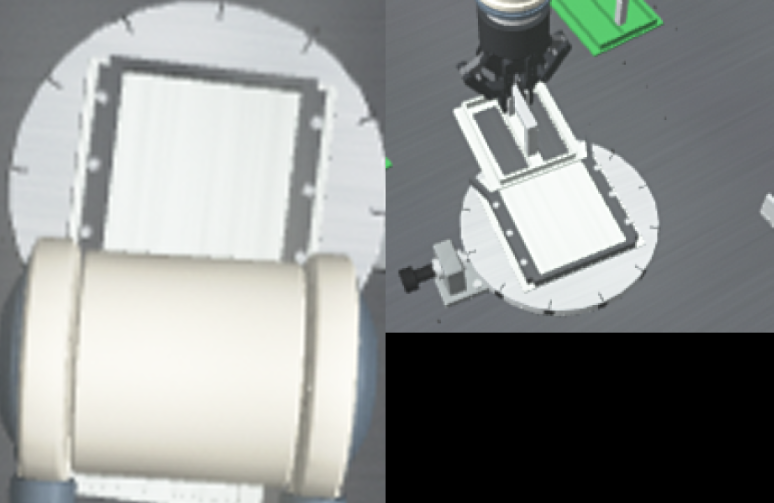

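The leading edge is in the flare and looks centred between the guides. Continuing in steps and watching the force.

carry_out --plan '[{"offset":[0,0,0.05],"twist":[0,0,0]},{"offset":[0,0,0.1],"twist":[0,0,0]},{"offset":[0,0,0.15],"twist":[0,0,0]},{"offset":[0,0,0.2],"twist":[0,0,0]},{"offset":[0,0,0.2],"twist":[0,0,0]}]'

```text
t: 9.15
tool_pos: [0.4888, 0.0013, 0.1171]
ee_rot: [[-0.005, 0.117, 0.993], [-0.004, 0.993, -0.117], [-1.0, -0.004, -0.005]]
contact_force: [0.2, -0.6, -8.0]
finger_gap: 0.15
```

carry_out --plan '[{"offset":[0,0,0.06],"twist":[0,0,0]},{"offset":[0,0,0.13],"twist":[0,0,0]},{"offset":[0,0,0.2],"twist":[0,0,0]},{"offset":[0,0,0.27],"twist":[0,0,0]},{"offset":[0,0,0.3],"twist":[0,0,0]},{"offset":[0,0,0.3],"twist":[0,0,0]}]'

```text
t: 9.9
tool_pos: [0.5337, -0.004, 0.1167]
ee_rot: [[-0.006, 0.117, 0.993], [-0.004, 0.993, -0.117], [-1.0, -0.004, -0.005]]
contact_force: [0.3, -0.2, -7.4]
finger_gap: 0.147
```

carry_out --plan '[{"offset":[0.003,0,0.06],"twist":[0,0,0]},{"offset":[0.006,0,0.12],"twist":[0,0,0]},{"offset":[0.01,0,0.18],"twist":[0,0,0]},{"offset":[0.01,0,0.23],"twist":[0,0,0]},{"offset":[0.01,0,0.23],"twist":[0,0,0]}]'

```text
t: 10.52
tool_pos: [0.5684, -0.0082, 0.1148]
ee_rot: [[-0.006, 0.118, 0.993], [-0.004, 0.993, -0.118], [-1.0, -0.004, -0.005]]
contact_force: [-0.8, -0.6, -7.9]
finger_gap: 0.148
```

carry_out --plan '[{"offset":[0.008,0,0.02],"twist":[0,0,0]},{"offset":[0.01,0,0.04],"twist":[0,0,0]},{"offset":[0.01,0,0.06],"twist":[0,0,0]},{"offset":[0.01,0,0.08],"twist":[0,0,0]},{"offset":[0.01,0,0.08],"twist":[0,0,0]}]'

```text
t: 11.15
tool_pos: [0.5804, -0.0095, 0.1147]
ee_rot: [[-0.005, 0.117, 0.993], [-0.004, 0.993, -0.117], [-1.0, -0.004, -0.004]]
contact_force: [-5.2, 2.1, 1.1]
finger_gap: 0.148
```

carry_out --plan '[{"offset":[0,0,0.01],"twist":[0,0,0]},{"offset":[0,0,0.02],"twist":[0,0,0]},{"offset":[0,0,0.03],"twist":[0,0,0]},{"offset":[0,0,0.03],"twist":[0,0,0]}]'

```text
t: 11.65
tool_pos: [0.583, -0.0098, 0.1152]
ee_rot: [[-0.009, 0.117, 0.993], [-0.003, 0.993, -0.117], [-1.0, -0.004, -0.009]]
contact_force: [-12.5, 0.5, 3.5]
finger_gap: 0.151
```

carry_out --plan '[{"offset":[0,0,0.015],"twist":[0,-0.002,0]},{"offset":[0,0,0.025],"twist":[0,-0.002,0]},{"offset":[0,0,0.025],"twist":[0,-0.002,0]}]'

```text
t: 12.02
tool_pos: [0.5837, -0.0099, 0.1159]
ee_rot: [[-0.014, 0.117, 0.993], [-0.003, 0.993, -0.117], [-1.0, -0.005, -0.013]]
contact_force: [-18.8, 2.1, 7.3]
finger_gap: 0.15
```

Run:
```python
from h import *
s=telemetry.read_state();print(s['tool_pos'],s['contact_force'],s['ft_torque'])
im=cams.capture('scene'); cv2.imwrite('pics/s5.png',cv2.resize(im[170:330,225:425],None,fx=4,fy=3.7,interpolation=3)[:,:,::-1])
```

```text
[ 0.58366693 -0.00992464  0.11587625] [-18.81864406   2.14815662   7.30772845] [ 0.26444561  3.13459561 -0.06979938]
```

View pics/s5.png

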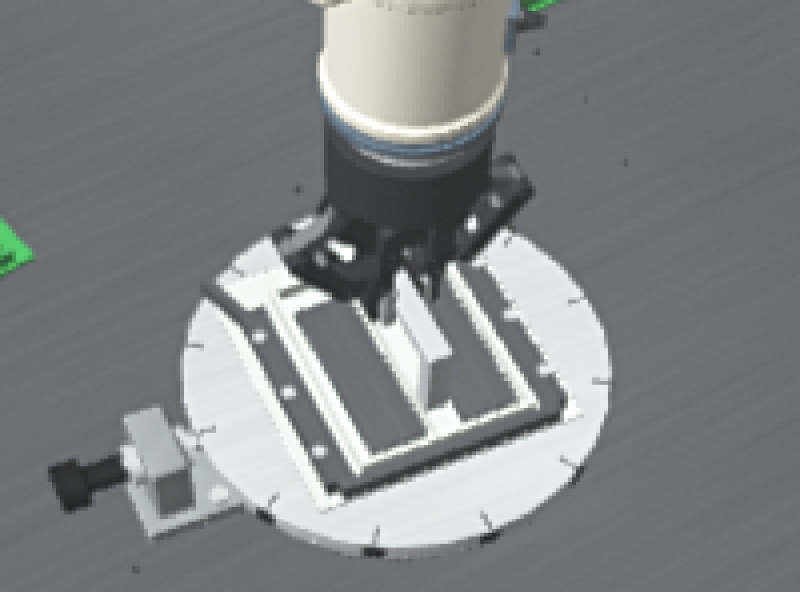

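Tray is up against the end stop (push force rises, no more travel), with both coupons in their lanes. Level the tool, keep a slight push, release.

carry_out --plan '[{"offset":[0.004,0,0.005],"twist":[0,-0.005,0]},{"offset":[0.004,0,0.005],"twist":[0,-0.005,0]}]'

```text
t: 12.32
tool_pos: [0.583, -0.0098, 0.1152]
ee_rot: [[-0.009, 0.117, 0.993], [-0.004, 0.993, -0.117], [-1.0, -0.005, -0.009]]
contact_force: [-9.9, 0.9, -0.3]
finger_gap: 0.15
```

carry_out --plan '[{"offset":[0,0,0.003],"twist":[0,0,0]},{"offset":[0,0,0.003],"twist":[0,0,0]},{"offset":[0,0,0],"twist":[0,0,0]},{"offset":[0,0,0],"twist":[0,0,0]}]' --claw 0

```text
t: 12.82
tool_pos: [0.5833, -0.0099, 0.1155]
ee_rot: [[-0.009, 0.117, 0.993], [-0.004, 0.993, -0.117], [-1.0, -0.005, -0.008]]
contact_force: [-0.4, -0.1, -0.1]
finger_gap: 0.502
```

carry_out --plan '[{"offset":[-0.1,0,0],"twist":[0,0,0]},{"offset":[-0.35,0,0],"twist":[0,0,0]},{"offset":[-0.65,0,0],"twist":[0,0,0]},{"offset":[-0.9,0,0],"twist":[0,0,0]},{"offset":[-0.9,0,0],"twist":[0,0,0]}]'

```text
t: 13.45
tool_pos: [0.5858, -0.0094, 0.2564]
ee_rot: [[0.0, 0.117, 0.993], [-0.004, 0.993, -0.117], [-1.0, -0.004, 0.001]]
contact_force: [0.6, 0.4, -0.0]
finger_gap: 0.498
```

Run:
```python
from h import *
s=telemetry.read_state();print(np.round(s['joint_pos'],3),s['tool_pos'])
T=s
im=cams.capture('wrist'); cv2.imwrite('pics/w6.png',im[:,:,::-1])
s=cams.capture('scene'); print([ (d['extent'],d['confidence']) for d in cams.look_for('plunger_knob','scene')][:2])
```

```text
[-0.072  0.056  1.237 -0.005  1.848 -1.526] [ 0.58575665 -0.00943706  0.25643146]
[([233.7, 292.0, 255.5, 307.4], 0.73)]
```

View pics/w6.png

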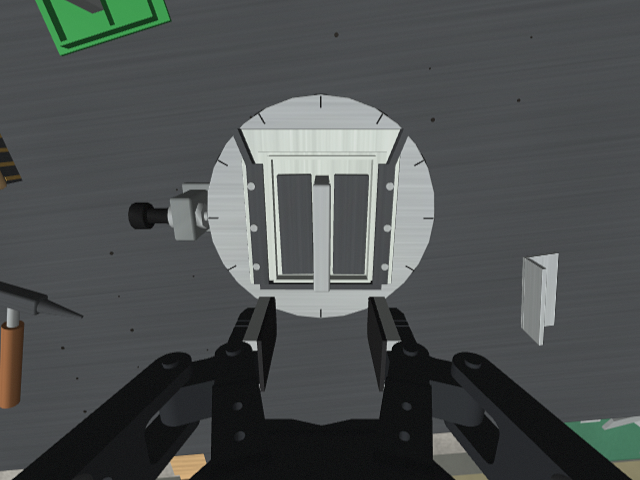

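The tray sits home in the rails with both coupons in their lanes. The knob is at (142,216) and the disc marks look unchanged.

Run:
```python
from h import *
from scipy.optimize import least_squares as LS
s=telemetry.read_state()
a=np.radians(-6.8);X=np.array([np.cos(a),np.sin(a)]);Y=np.array([-X[1],X[0]]);h=np.array([.587,-.0085])
f=lambda p:(proj('wrist',[[p[0],p[1],.050]],s)[0]-[142,216])
print('knob wrist',LS(f,[.56,-.19]).x,'pred',h-.184*Y)
g=lambda p:(proj('scene',[[p[0],p[1],.048]])[0]-[244.6,299.7])
print('knob scene',LS(g,[.56,-.19]).x)
P=[np.r_[h+u*X+v*Y,.064] for u in(-.065,.065) for v in(-.06,.06)]+[np.r_[h+u*X,.133] for u in(-.045,.045)]
print(np.round(proj('wrist',P,s)).tolist())
```

```text
knob wrist [ 0.56092262 -0.18792714] pred [ 0.56521367 -0.19120565]
knob scene [ 0.56753152 -0.19156543]
[[256.0, 155.0], [388.0, 155.0], [264.0, 285.0], [380.0, 285.0], [322.0, 189.0], [322.0, 299.0]]
```

carry_out --plan '[{"offset":[0,-0.2,0],"twist":[0.1,0,0]},{"offset":[0,-0.45,0],"twist":[0.21,0,0]},{"offset":[0,-0.7,0],"twist":[0.32,0,0]},{"offset":[0,-0.9,0],"twist":[0.43,0,0]},{"offset":[0,-0.95,0],"twist":[0.5,0,0]},{"offset":[0,-0.95,0],"twist":[0.5,0,0]}]' --claw -0.4

```text
t: 14.35
tool_pos: [0.567, -0.1514, 0.2487]
ee_rot: [[-0.012, 0.785, 0.619], [-0.003, 0.619, -0.785], [-1.0, -0.011, -0.006]]
contact_force: [0.1, 1.1, 0.7]
finger_gap: 0.697
```

carry_out --plan '[{"offset":[0,-0.1,0.1],"twist":[0.1,0,0]},{"offset":[0,-0.2,0.18],"twist":[0.21,0,0]},{"offset":[0,-0.2,0.18],"twist":[0.32,0,0]},{"offset":[0,-0.2,0.18],"twist":[0.43,0,0]},{"offset":[0,-0.2,0.18],"twist":[0.5,0,0]},{"offset":[0,-0.2,0.18],"twist":[0.5,0,0]}]'

```text
t: 15.1
tool_pos: [0.5601, -0.1904, 0.248]
ee_rot: [[-0.014, 0.993, -0.113], [-0.002, -0.113, -0.994], [-1.0, -0.013, 0.004]]
contact_force: [0.3, 0.3, 0.2]
finger_gap: 0.7
```

```bash
python3 w.py w7.png; python3 -c "
from h import *
s=telemetry.read_state();print(np.round(proj('wrist',[[.5652,-.1912,.062],[.5652,-.1912,.048]],s)))"
```

```text
15.1 [ 0.5601 -0.1904  0.248 ] [[-0.014, 0.993, -0.113], [-0.002, -0.113, -0.994], [-1.0, -0.013, 0.004]]
[[330. 220.]
 [330. 217.]]
```

View pics/w7.png

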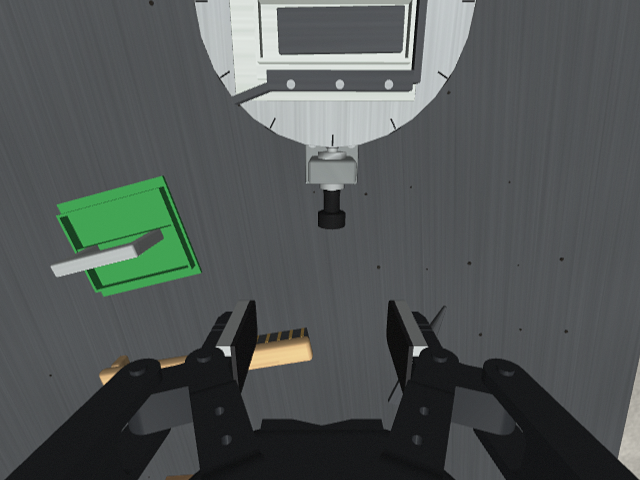

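Knob head at (331,218) agrees with the prediction. Descending.

carry_out --plan '[{"offset":[0.3,0.04,0],"twist":[0,0,0.009]},{"offset":[0.65,0.058,0],"twist":[0,0,0.009]},{"offset":[0.93,0.058,0],"twist":[0,0,0.009]},{"offset":[0.93,0.058,0],"twist":[0,0,0.009]},{"offset":[0.93,0.058,0],"twist":[0,0,0.009]}]'

```text
t: 15.78
tool_pos: [0.5676, -0.1919, 0.1106]
ee_rot: [[0.003, 0.994, -0.111], [-0.005, -0.111, -0.994], [-1.0, 0.003, 0.004]]
contact_force: [0.2, -0.2, 1.2]
finger_gap: 0.695
```

carry_out --plan '[{"offset":[0.2,-0.01,0],"twist":[0,0,0]},{"offset":[0.4,-0.01,-0.004],"twist":[0,0,0]},{"offset":[0.5,-0.01,-0.004],"twist":[0,0,0]},{"offset":[0.5,-0.01,-0.004],"twist":[0,0,0]},{"offset":[0.5,-0.01,-0.004],"twist":[0,0,0]}]'

```text
t: 16.4
tool_pos: [0.5675, -0.1919, 0.0378]
ee_rot: [[0.005, 0.994, -0.111], [-0.006, -0.111, -0.994], [-1.0, 0.006, 0.005]]
contact_force: [-0.3, -0.0, -0.5]
finger_gap: 0.7
```

carry_out --plan '[{"offset":[0,0,0],"twist":[0,0,0]},{"offset":[0,0,0],"twist":[0,0,0]},{"offset":[0,0,0],"twist":[0,0,0]},{"offset":[0,0,0],"twist":[0,0,0]},{"offset":[0,0,0],"twist":[0,0,0]}]' --claw 1 --grip_force 90

```text
t: 17.02
tool_pos: [0.5671, -0.1923, 0.0398]
ee_rot: [[0.005, 0.994, -0.111], [-0.006, -0.111, -0.994], [-1.0, 0.006, 0.006]]
contact_force: [-7.0, 1.2, 9.2]
finger_gap: 0.298
```

Knob head gripped (gap 0.298, about 25–28 mm). Pulling along tool +z.

carry_out --plan '[{"offset":[0,0,0.02],"twist":[0,0,0]},{"offset":[0,0,0.04],"twist":[0,0,0]},{"offset":[0,0,0.06],"twist":[0,0,0]},{"offset":[0,0,0.08],"twist":[0,0,0]},{"offset":[0,0,0.08],"twist":[0,0,0]}]' --grip_force 110

```text
t: 17.65
tool_pos: [0.566, -0.201, 0.0401]
ee_rot: [[0.005, 0.994, -0.11], [-0.001, -0.11, -0.994], [-1.0, 0.005, -0.0]]
contact_force: [-0.2, 10.6, 3.5]
finger_gap: 0.292
```

carry_out --plan '[{"offset":[0,0,0.02],"twist":[0,0,0]},{"offset":[0,0,0.04],"twist":[0,0,0]},{"offset":[0,0,0.05],"twist":[0,0,0]},{"offset":[0,0,0.05],"twist":[0,0,0]}]'

```text
t: 18.15
tool_pos: [0.5656, -0.2042, 0.0401]
ee_rot: [[0.005, 0.994, -0.108], [0.007, -0.108, -0.994], [-1.0, 0.004, -0.007]]
contact_force: [1.4, 13.8, 1.1]
finger_gap: 0.289
```

carry_out --plan '[{"offset":[0,0,0.03],"twist":[0,-0.004,0]},{"offset":[0,0,0.05],"twist":[0,-0.004,0]},{"offset":[0,0,0.05],"twist":[0,-0.004,0]},{"offset":[0,0,0.05],"twist":[0,-0.004,0]}]'

```text
t: 18.65
tool_pos: [0.5656, -0.2043, 0.04]
ee_rot: [[0.004, 0.994, -0.105], [0.013, -0.105, -0.994], [-1.0, 0.003, -0.014]]
contact_force: [0.8, 23.7, 4.2]
finger_gap: 0.288
```

Run:
```python
from h import *
s=telemetry.read_state();print(s['t'],np.round(s['tool_pos'],4),s['contact_force'],s['finger_gap'])
a=cams.capture('scene');
print([ (np.round(d['extent'],1),d['confidence']) for d in cams.look_for('plunger_knob','scene')][:2])
b=cams.capture('wrist')
o=np.hstack([cv2.resize(a[180:340,210:400],(475,400),interpolation=3),cv2.resize(b[0:400,180:500],(320,400))])
cv2.imwrite('pics/f8.png',o[:,:,::-1])
```

```text
18.65 [ 0.5656 -0.2043  0.04  ] [ 0.8486237  23.67940051  4.16926789] 0.2879058201102108
[]
```

View pics/f8.png

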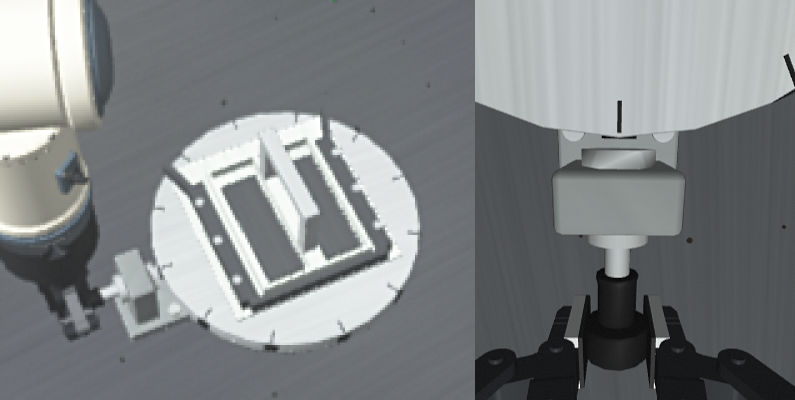

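The plunger is against its stop: the pull rose from 14 to 24 N with no further travel after 12 mm. The rod is visibly drawn out, the disc mark is still lined up, and the tray is home with both coupons in it. Handing in while holding.

```bash
python3 -c "
from h import *
print(job.job_done()); s=telemetry.read_state(); print(s['t'],s['tool_pos'],s['contact_force'],s['finger_gap'])"
```

```text
the job is handed in; nothing more can be done
None
the job is handed in; nothing more can be done
```

The tray is fully home in the holder and released. The index plunger is pulled fully back, and the arm was still holding it when I handed in, after about 19 s of the 51 s allowed.

- **Tray:** I slid the aluminium tray in level until it met the end stop. Pushing harder there, up to about 19 N, gave less than 1 mm more movement, mostly the tool tilting. I then let go. The pictures afterwards show it against the stop with both coupons lying in their lanes.
- **Plunger:** It moved about 12 mm. The pull then rose from 14 N to 24 N with no further movement, so it is against its stop.
- **Table and bystanders:** In the last pictures the disc's index mark was still lined up with the plunger. I touched nothing else on the bench.

**Checks that disagreed or failed:**
- Seen from the wrist camera, positions came out about 4 mm off the other two cameras, so I relied on contact forces for the tray and plunger end positions.
- The knob detector found nothing in the last scene picture, because the gripper covered the knob.
- Three calls at the start were meant to run, but two were refused for a missing field. I sent the remaining moves again.

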